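Ready the table grill

ROBOT

A 6-joint arm with a two-finger parallel gripper is mounted at the origin on the work surface. World frame = base frame: x ahead of the robot, y to its left, z up, the work surface at z = 0. Lengths are in m, angles in rad, forces in N, time in s.
With the tool pointing down it reaches from about 0.425 to 0.95 m from the base axis. Payload 3.5 kg.
Tool frame: the origin (TCP) lies on the mounting face of the last link; the fingertips stand 173 mm ahead of it and the grasp point (between the pads) lies 155 mm ahead of it; z points along the fingers, x is the direction in which the jaws open and shut, and the axes are right-handed (so a half turn about z gives the same grasp; the last joint's range is limited). The gripper opens to 85 mm and grips with 20 to 120 N. Pads are 22 mm wide; open, the fingers measure 114 mm over their backs; the gripper's body (76 mm by 85 mm) begins 54 mm behind the grasp point. The pads swing forward as they close: fully open they stand 13 mm farther back than shut.
Start: joints at [-1.469, 0.286, 1.577, -0, 1.279, -0.15], TCP at [0.168, -0.654, 0.405] pointing down, gripper open.
Joint ranges: [-2.77, 2.77], [-0.9, 2.22], [0.21, 2.48], [-1.53, 4.67], [0.24, 2.81], [-2.84, 2.84]. Speed limits (rad/s): [2.79, 2.79, 3.14, 3.14, 3.14, 3.14].

INTERFACE

Orientations are given as a unit quaternion [x, y, z, w].
In Python, from plant import get_state, read_camera, sign_off gives the robot as it stands.
- The arm moves only by the shell command python3 -m jog 'ROWS' [FORCE]. ROWS is JSON, a list of rows, each an object of numbers: "grip": the closure, from 0 (fully open) to 1 (shut); "x", "y", "z": the shift along the tool's x, y, z in mm; "rx", "ry", "rz": the turn, a rotation vector about the tool's x, y, z in degrees. A call has 1 to 8 rows; each row shifts and turns the commanded pose from where the row before left it, along the tool's axes as they then stand; what a row does not reach is not made up. A row lasts 1/12 s, in which the tool goes at most 41.7 mm and 7.16 degrees, less where a joint would pass 70% of its speed; a pose out of reach is approached as far as the arm can. A call with a gripper value outside its range is refused whole. The fingers move at their own pace and stop on an object; FORCE is the grip in N (left out, the last holds). Time passes only in rows, so rows that do not move let the fingers close. It gives the time, the measured TCP pose, the force and the opening at its end, in the units of the state.
- get_state(): the state, without advancing time (a new reading comes with each control period).
- read_camera(name): name is "scene" or "top" or "wrist"; returns a dict with "frame" (420x560x3 uint8, red, green, blue), "intrinsics" (3x3 intrinsics, pixels), "k1" (the pictures are not rectified: a ray, as slopes to the right and down, at radius r is drawn at 1 + k1 r^2 times it, then the intrinsics apply), "R" (3x3) and "t" (3): a world point X has camera coordinates R X + t. Camera axes: x right, y down, z forward; pixel columns grow to the right and rows downward; lengths in m; the calibration is good to about 2 mm. A picture is of the moment at which its call begins. There is no depth.
- sign_off(): hands the job in, once; it reports no verdict.
The state is a dict: "time": time; "qpos": joint angles; "dq": joint speeds; "joint_efforts": joint torques, N m; "eef_pos": TCP position; "tcp_rot": TCP orientation; "contact_force": force on the tool from outside, world axes, zero at the start; "wrist_torque": the same for the moment, N m; "opening": opening from 0.0 (shut) to 1.0 (fully open).
Only numpy, scipy, OpenCV 4.12 (cv2) and the standard library are available. Lean on these libraries where they do the work, as an engineer would, in place of code of your own. Each camera call takes 0.05 s, during which the arm holds its last target.

TASK

Get the table grill ready: with the fingertips push its drip tray fully home under the plate, sliding it along the worktop without lifting it, then flip the toggle lever on the control box away past its centre so that it snaps over into its other position (on). Do not switch on before the tray is home, and leave the mug, oil bottle, pepper mill and spatula where they are.

Things in the scene. Friction and masses are not known exactly. Their poses are not given: they have to be found in the camera images.
- grill: Flat table grill, fixed: grey housing 230 mm deep (x), 280 wide (y), dark plate on top, highest at 64 mm. Origin: worktop level, middle of the housing's front face; +x into the grill (away from the robot, yaw within 0.3 rad), y left, z up. Tray slot in the front 158 wide, 45 high, open to the worktop. On its right (y -141 to -216 mm, x 0 to 150) a control box 55 mm high with the switch.
- tray: Loose aluminium drip tray, 0.2-0.3 kg, on the worktop, pulled out of the slot 30-80 mm; slides at 2-5 N (up to 10 if it rubs), 4 mm side play. Trough 180 mm long, 150 wide, 34 high; front panel 6 thick, 176 wide, 42 high. Origin: worktop level, middle of the panel's back face; axes as the grill's. Fully home = panel's back against the housing's front face: its origin coincides with the grill's.
- tray_grip (a point): Middle of the robot-side face of the tray's black handle, a solid block on the front panel, 26 mm deep, 90 wide, 22 high (12 to 34 mm above the worktop). The point is 32 mm in front of the tray's origin, 23 mm above the worktop; pushing here along the grill's +x drives the tray home.
- switch (a joint): Angle of the toggle lever about the grill's y axis, rad: 0 = off, leaning 0.5 rad to the robot's side (grill's -x) of upright; 0.5 = upright, the centre; 1.0 = on, leaning 0.5 rad away (+x). A spring drives it away from the centre to the nearer end stop; pushing it across near the ball takes about 2 to 4 N.
- switch_tip (a point): Centre of the lever's ball end (17 mm diameter). Steel lever 10 mm thick, 62 mm from its pivot to this point; about 111 mm above the worktop at either end.
- switch_pivot (a point): Pivot of the lever, on the grill: 60 mm behind the grill's front face, 178.5 mm to the right of its middle, 57 mm above the worktop; axes as the grill's. A steel barrel of 10 mm radius, 34 mm long along y, surrounds it up to 65 mm above the worktop.
- mug: White mug, 80 mm wide, 90 mm high, left of the grill; origin at the middle of its underside. Bystander.
- oil: Green glass bottle, 60 mm wide, 190 mm high, left of the grill; origin at the middle of its underside. Bystander.
- mill: Dark wooden pepper mill, 54 mm wide, 142 mm high, right of the control box; origin at the middle of its underside. Bystander.
- spatula: Spatula 280 mm long lying on the worktop right of the grill; origin at its middle. Bystander.

How it is judged:
By the outcome, as a careful person would: the job done as asked, in the order asked, and still so for the second after the job is handed in, with the robot touching nothing.
It also fails if it takes over 42 s, if anything falls off the work surface, if the arm or the gripper's body presses on something with over 40 N, if the wrist force passes 120 N, or if a joint passes its speed limit or range.

## Working session

There is one attempt and no reset: what is moved stays moved. The work goes in short steps, Python scripts to look and compute and a shell command to move; the robot and the scene stay as the last step left them, time stands still between calls to the robot, and variables do not carry over. Pictures are saved under pics/ and viewed, and the job is handed in when it is done.

```bash
ls; mkdir -p pics; python3 - <<'E'
from plant import get_state, read_camera
import cv2, numpy as np, pickle
s=get_state(); print(s)
for n in ("scene","top","wrist"):
    c=read_camera(n); cv2.imwrite(f"pics/{n}0.png",c["frame"][:,:,::-1]); pickle.dump(c,open(f"{n}0.pkl","wb"))
    print(n,c["intrinsics"],c["k1"],c["R"],c["t"])
E
```

```text
pics
{'time': 0.0, 'qpos': array([-1.46899225e+00,  2.87205302e-01,  1.57820908e+00,  4.12059977e-06,
        1.27864504e+00, -1.50015016e-01]), 'dq': array([-0.00127891,  0.00058143, -0.00047929, -0.00028959,  0.00108642,
       -0.00061085]), 'joint_efforts': array([-2.28478184e-04, -4.05983198e+01, -2.92622405e+01, -1.58297821e-04,
        5.77091021e-03,  1.30130778e-05]), 'eef_pos': array([ 0.1681796 , -0.65344525,  0.40330289]), 'tcp_rot': array([ 0.7903047 , -0.61271279, -0.00084943, -0.00089426]), 'contact_force': array([0.11799572, 0.82734769, 0.23739538]), 'wrist_torque': array([ 0.00324214, -0.01742541, -0.00485383]), 'opening': 0.9969885607343155}
scene [[442.44720272   0.         277.38354763]
 [  0.         442.44720272 202.66445199]
 [  0.           0.           1.        ]] 0.04835232139605646 [[-0.69950702  0.71458354 -0.00776466]
 [ 0.59066002  0.57201381 -0.56914053]
 [-0.40225697 -0.40270407 -0.82220361]] [ 0.40344802 -0.30035062  1.36380509]
top [[536.75847859   0.         279.08155148]
 [  0.         536.75847859 214.38995499]
 [  0.           0.           1.        ]] -0.19539152043265406 [[ 0.01814406 -0.99971728 -0.01536705]
 [-0.99833148 -0.01727195 -0.05509926]
 [ 0.05481827  0.01634114 -0.99836262]] [-0.00850049  0.61893401  1.47245335]
wrist [[334.78771313   0.         278.3237708 ]
 [  0.         334.78771313 205.70111044]
 [  0.           0.           1.        ]] -0.01777467851731087 [[ 0.24923195 -0.96844323 -0.00106872]
 [-0.92316376 -0.23791234  0.30193771]
 [-0.2926638  -0.07426592 -0.95332706]] [-0.67487457 -0.03878002  0.37971846]
```

View pics/scene0.png

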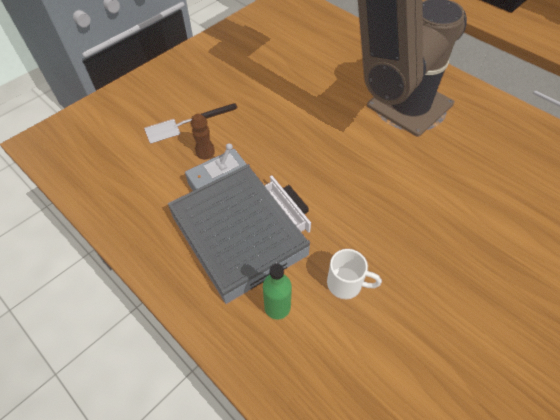

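View pics/top0.png

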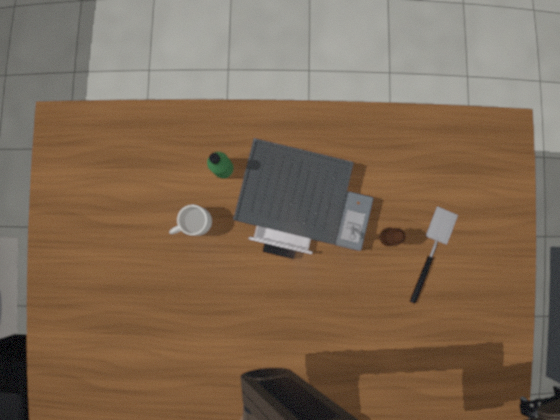

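View pics/wrist0.png

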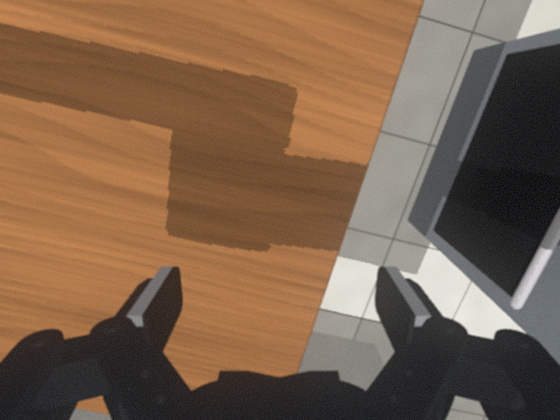

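The top view shows the grill at about (297,190), the tray panel at (282,245) with its black handle at (280,251), the lever near (352,232) and the mill at (393,236). In the scene view the lever ball is near (229,147) and the handle near (296,200). I'll zoom in on both.

```bash
python3 - <<'E'
import cv2
a=cv2.imread("pics/top0.png")[130:265,225:385]; cv2.imwrite("pics/top0z.png",cv2.resize(a,None,fx=4.4,fy=4.4,interpolation=cv2.INTER_CUBIC))
a=cv2.imread("pics/scene0.png")[130:305,160:320]; cv2.imwrite("pics/scene0z.png",cv2.resize(a,None,fx=3.4,fy=3.4,interpolation=cv2.INTER_CUBIC))
E
```

```text
(no output)
```

View pics/top0z.png

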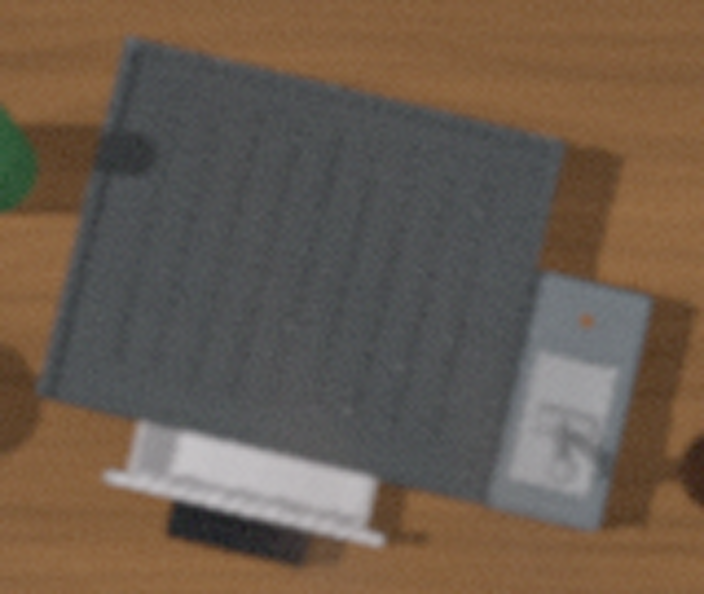

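View pics/scene0z.png

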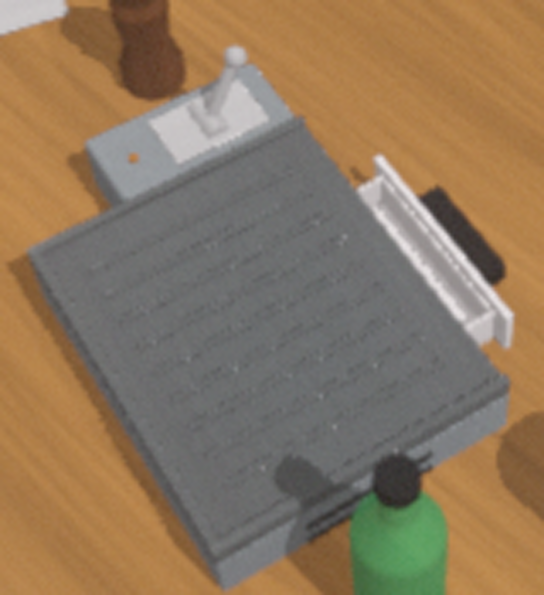

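```bash
cat > h.py <<'E'
import numpy as np, cv2, pickle
from scipy.optimize import least_squares
def ray(c,uv):
    K=np.array(c["intrinsics"]);R=np.array(c["R"]);t=np.array(c["t"])
    d=np.array([(uv[0]-K[0,2])/K[0,0],(uv[1]-K[1,2])/K[1,1]]); m=d.copy()
    for _ in range(30): m=d/(1+c["k1"]*(m@m))
    v=R.T@np.array([m[0],m[1],1]); return -R.T@t, v/np.linalg.norm(v)
def plane(c,uv,z):
    o,v=ray(c,uv); return o+v*(z-o[2])/v[2]
def tri(obs):
    A=np.zeros((3,3));b=np.zeros(3);L=[]
    for c,uv in obs:
        o,v=ray(c,uv);P=np.eye(3)-np.outer(v,v);A+=P;b+=P@o;L.append((o,P))
    X=np.linalg.solve(A,b); return X,[np.linalg.norm(P@(X-o)) for o,P in L]
def proj(c,X):
    p=np.array(c["R"])@X+np.array(c["t"]);m=p[:2]/p[2];m=m*(1+c["k1"]*(m@m));K=np.array(c["intrinsics"]);return K[:2,:2]@m+K[:2,2]
def load(n): return pickle.load(open(n+".pkl","rb"))
E
python3 - <<'E'
from h import *
np.set_printoptions(precision=4,suppress=True)
T=load("top0");S=load("scene0")
tz=lambda u,v:((u+.5)/4.4-.5+225,(v+.5)/4.4-.5+130)
sz=lambda u,v:((u+.5)/3.4-.5+160,(v+.5)/3.4-.5+130)
for n,a,b in [("FL",(130,40),(218,553)),("FR",(562,145),(33,248)),("NR",(490,503),(300,122)),("NL",(42,393),(507,383)),("ball",(565,470),(235,55)),("boxFR",(650,296),(90,147)),
  ("panelL",(106,474),(511,315)),("panelR",(382,541),(379,158)),("handleL",(170,534),(497,280)),("handleR",(303,562),(437,188)),("knobbase",(562,432),(210,120))]:
    X,r=tri([(T,tz(*a)),(S,sz(*b))]); print(n,X*1000,np.array(r)*1000, plane(T,tz(*a),.064)*1000,plane(S,sz(*b),.064)*1000)
E
```

```text
FL [820.5703  74.9315  60.4681] [2.1725 2.1725] [821.5398  73.2855  64.    ] [819.7445  77.858   64.    ]
FR [ 758.5807 -192.8782   65.9504] [2.0067 2.0067] [ 760.5177 -194.3401   64.    ] [ 756.563  -192.7964   64.    ]
NR [ 537.3964 -151.3829   49.9606] [3.2173 3.2173] [ 539.7024 -152.3399   64.    ] [ 542.5247 -140.0017   64.    ]
NL [601.2555 123.974   60.0706] [1.4932 1.4932] [602.0653 122.4572  64.    ] [602.0297 126.4202  64.    ]
ball [ 558.6638 -190.9874  113.2422] [1.4688 1.4688] [ 560.5507 -198.001    64.    ] [ 531.2415 -226.3998   64.    ]
boxFR [ 666.5878 -249.3291   49.8054] [3.5791 3.5791] [ 668.1162 -249.3758   64.    ] [ 669.4581 -236.0135   64.    ]
panelL [552.4314  84.5338  47.3179] [1.5465 1.5465] [553.2689  82.1657  64.    ] [559.7821  92.0527  64.    ]
panelR [513.8788 -86.5859  40.6823] [1.7986 1.7986] [515.4968 -86.814   64.    ] [525.294 -72.054  64.   ]
handleL [517.1633  44.2061  11.5874] [0.6673 0.6673] [517.4405  42.3644  64.    ] [544.9234  65.368   64.    ]
handleR [499.9497 -38.0202  33.874 ] [1.755 1.755] [501.8949 -38.9404  64.    ] [515.4282 -21.3711  64.    ]
knobbase [ 584.3025 -197.2535   54.5066] [0.3531 0.3531] [ 583.7303 -195.8718   64.    ] [ 589.0246 -190.8541   64.    ]
```

```bash
python3 -m jog '[{"grip":1,"rz":6.8,"y":-37},{"grip":1,"rz":6.8,"y":-37},{"grip":1,"rz":6.8,"y":-37},{"grip":1,"rz":6.8,"y":-37},{"grip":1,"x":-35},{"grip":1,"x":-35},{"grip":1,"x":-35},{"grip":1,"x":-35}]' 40
python3 -m jog '[{"grip":1,"x":-35},{"grip":1,"x":-35},{"grip":1,"x":-35},{"grip":1,"x":-35},{"grip":1,"x":-35},{"grip":1,"x":-35},{"grip":1,"x":-35},{"grip":1,"x":-35}]'
python3 -m jog '[{"grip":1,"x":-35},{"grip":1,"x":-35},{"grip":1,"x":-35},{"grip":1,"x":-35},{"grip":1,"x":-35},{"grip":1,"x":-35},{"grip":1,"x":-20},{"grip":1}]'
cat > where.py <<'E'
from h import *
from plant import get_state
from scipy.spatial.transform import Rotation as Ro
np.set_printoptions(precision=1,suppress=True)
G=np.array([570.5,-14.5,0]);yaw=-.222
g=Ro.from_euler('z',yaw).as_matrix()
s=get_state();M=Ro.from_quat(s["tcp_rot"]).as_matrix();p=s["eef_pos"]*1000
print("t",s["time"],"tcp world",p,"grill",g.T@(p-G),"tip grill",g.T@(p+173*M[:,2]-G),"force grill",g.T@s["contact_force"],"open",s["opening"])
print("tool axes in grill (cols)\n",np.round(g.T@M,3), s["qpos"].round(2))
E
python3 where.py
```

```text
t 0.15 tcp world [ 168.2 -653.5  403.6] grill [-251.7 -711.9  403.6] tip grill [-251.8 -711.6  230.6] force grill [-0.4  0.4  0.2] open 0.9940054047495621
tool axes in grill (cols)
 [[ 0.5 -0.9 -0. ]
 [-0.9 -0.5  0. ]
 [-0.  -0.  -1. ]] [-1.5  0.3  1.6 -0.   1.3 -0.1]$[0]: bad value
$[0]: bad value
$[0]: bad value
```

```bash
python3 -m jog '[{"grip":1.0,"x":0,"y":-37,"z":0,"rx":0,"ry":0,"rz":6.8}]' 40; python3 -m jog '[{"grip":1.0,"rz":6.8,"y":-37}]' 40;python3 -m jog --help | head -30
```

```text
time: 0.23
eef_pos: [0.1998, -0.6459, 0.4039]
tcp_rot: [0.75, -0.661, -0.001, 0.001]
contact_force: [0.6, -0.5, -0.4]
opening: 0.884$[0]: bad value
invalid input: not JSON, or not a number
```

```bash
python3 -m jog '[{"grip":1,"x":0,"y":-37,"z":0,"rx":0,"ry":0,"rz":6.8},{"grip":1,"x":0,"y":-37,"z":0,"rx":0,"ry":0,"rz":6.8},{"grip":1,"x":0,"y":-37,"z":0,"rx":0,"ry":0,"rz":6.8},{"grip":1,"x":-35,"y":0,"z":0,"rx":0,"ry":0,"rz":0},{"grip":1,"x":-35,"y":0,"z":0,"rx":0,"ry":0,"rz":0},{"grip":1,"x":-35,"y":0,"z":0,"rx":0,"ry":0,"rz":0},{"grip":1,"x":-35,"y":0,"z":0,"rx":0,"ry":0,"rz":0}]' 40
python3 where.py
```

```text
time: 0.82
eef_pos: [0.346, -0.5049, 0.4034]
tcp_rot: [-0.624, 0.781, 0.001, 0.0]
contact_force: [-0.1, 0.7, -0.1]
opening: 0.0
t 0.8167 tcp world [ 346.  -504.9  403.4] grill [-111.1 -527.8  403.4] tip grill [-111.3 -527.5  230.4] force grill [-0.3  0.7 -0.1] open 0.0004756119437431673
tool axes in grill (cols)
 [[-0. -1. -0.]
 [-1.  0.  0.]
 [-0.  0. -1.]] [-1.1  0.1  1.7  0.   1.2  0.7]
```

```bash
python3 -m jog '[{"grip":1,"x":-35,"y":0,"z":0,"rx":0,"ry":0,"rz":0},{"grip":1,"x":-35,"y":0,"z":0,"rx":0,"ry":0,"rz":0},{"grip":1,"x":-35,"y":0,"z":0,"rx":0,"ry":0,"rz":0},{"grip":1,"x":-35,"y":0,"z":0,"rx":0,"ry":0,"rz":0},{"grip":1,"x":-35,"y":0,"z":0,"rx":0,"ry":0,"rz":0},{"grip":1,"x":-35,"y":0,"z":0,"rx":0,"ry":0,"rz":0},{"grip":1,"x":-35,"y":0,"z":0,"rx":0,"ry":0,"rz":0},{"grip":1,"x":-35,"y":0,"z":0,"rx":0,"ry":0,"rz":0}]'
cat > snap.py <<'E'
import sys,cv2,pickle
from plant import read_camera
for a in sys.argv[1:]:
    n=a.rstrip("0123456789"); c=read_camera(n); cv2.imwrite(f"pics/{a}.png",c["frame"][:,:,::-1]); pickle.dump(c,open(a+".pkl","wb"))
E
python3 -m jog '[{"grip":1,"x":-0,"y":0,"z":0,"rx":0,"ry":0,"rz":0}]'; python3 snap.py wrist1
python3 -m jog '[{"grip":1,"x":-35,"y":0,"z":0,"rx":0,"ry":0,"rz":0},{"grip":1,"x":-35,"y":0,"z":0,"rx":0,"ry":0,"rz":0},{"grip":1,"x":-35,"y":0,"z":0,"rx":0,"ry":0,"rz":0},{"grip":1,"x":-35,"y":0,"z":0,"rx":0,"ry":0,"rz":0},{"grip":1,"x":-35,"y":0,"z":0,"rx":0,"ry":0,"rz":0},{"grip":1,"x":-35,"y":0,"z":0,"rx":0,"ry":0,"rz":0},{"grip":1,"x":-35,"y":0,"z":0,"rx":0,"ry":0,"rz":0},{"grip":1,"x":0,"y":0,"z":0,"rx":0,"ry":0,"rz":0}]'
python3 snap.py wrist2; python3 where.py
```

```text
time: 1.48
eef_pos: [0.4072, -0.2315, 0.4045]
tcp_rot: [-0.624, 0.782, 0.0, 0.0]
contact_force: [0.9, 0.2, -0.0]
opening: 0.003
time: 1.57
eef_pos: [0.4078, -0.2288, 0.4042]
tcp_rot: [-0.626, 0.78, 0.001, 0.001]
contact_force: [-1.2, -0.3, 0.2]
opening: 0.002
time: 2.28
eef_pos: [0.4622, 0.009, 0.4047]
tcp_rot: [-0.626, 0.78, 0.001, 0.001]
contact_force: [-1.5, -0.0, -0.3]
opening: -0.004
t 2.3333 tcp world [462.    7.2 404.6] grill [-110.6   -2.7  404.6] tip grill [-110.6   -2.7  231.6] force grill [-0.6 -0.2  0.9] open -0.0008493194948817559
tool axes in grill (cols)
 [[ 0. -1. -0.]
 [-1. -0. -0.]
 [ 0.  0. -1.]] [-0.2 -0.2  2.1 -0.   1.3  1.6]
```

View pics/wrist1.png

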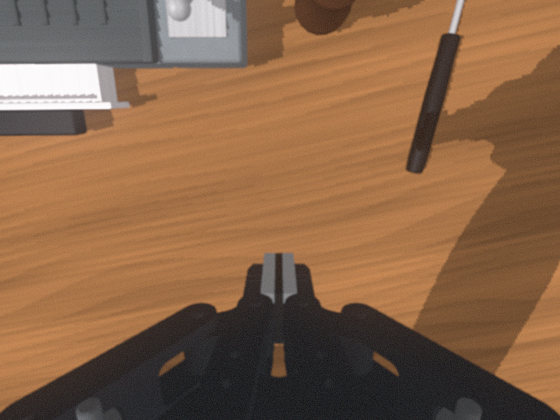

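View pics/wrist2.png

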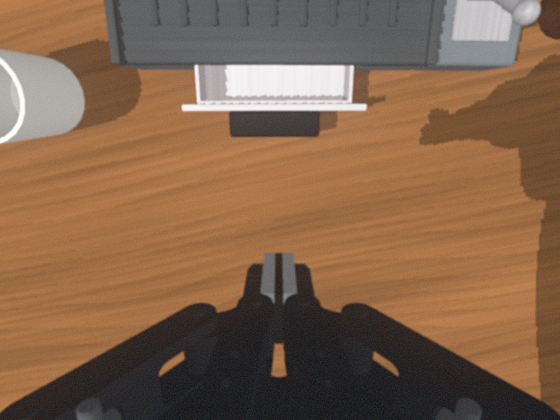

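Wrist view 1 has the lever ball at (179,8), the panel's right end at (130,105) and the handle's front right corner at (84,134). In wrist view 2 the ball is at (525,12), the panel spans (183,107)–(366,107), the handle's front edge runs (231,136)–(319,136), and the housing front is level at row 66.

```bash
python3 - <<'E'
from h import *
from scipy.spatial.transform import Rotation as Ro
np.set_printoptions(precision=1,suppress=True)
G=np.array([570.5,-14.5,0]);g=Ro.from_euler('z',-.222).as_matrix()
A=load("wrist1");B=load("wrist2");S=load("scene0")
f=lambda X:g.T@(X*1000-G)
for n,a,b in [("ball",(179,8),(525,12)),("panelR",(130,105),(366,107)),("handR",(84,134),(319,136)),("boxNR",(246,66),(519,67)),]:
    X,r=tri([(A,a),(B,b)]);print(n,f(X),np.array(r)*1000)
sz=lambda u,v:((u+.5)/3.4-.5+160,(v+.5)/3.4-.5+130)
X,r=tri([(A,(179,8)),(B,(525,12)),(S,sz(235,55))]);print("ball3",f(X),np.array(r)*1000)
for n,b,z in [("panL",(183,107),.042),("panR",(366,107),.042),("hL",(231,136),.012),("hR",(319,136),.012),("boxNR",(519,67),.055),("gNL",(108,65),.055),("plNL",(108,63),.064),("slotL",(200,66),.05)]:
    print(n,f(plane(B,b,z)))
E
python3 - <<'E'
import cv2
a=cv2.imread("pics/wrist2.png")[0:150,90:560];cv2.imwrite("pics/w2z.png",cv2.resize(a,None,fx=1.7,fy=3.9,interpolation=cv2.INTER_CUBIC))
E
```

```text
ball [  27.7 -174.7  110.9] [0.2 0.2]
panelR [-39.3 -91.1  14.8] [0.1 0.1]
handR [-68.2 -42.8  22.8] [0.3 0.3]
boxNR [  -4.2 -215.5   55. ] [1.1 1.1]
ball3 [  26.9 -174.4  112.4] [0.7 1.  1.1]
panL [-39.6  90.4  42. ]
panR [-39.  -84.3  42. ]
hL [-69.9  49.7  12. ]
hR [-69.5 -44.1  12. ]
boxNR [  -3.1 -215.6   55. ]
gNL [ -3.4 151.   55. ]
plNL [ -2.6 146.4  64. ]
slotL [-3.9 70.  50. ]
```

View pics/w2z.png

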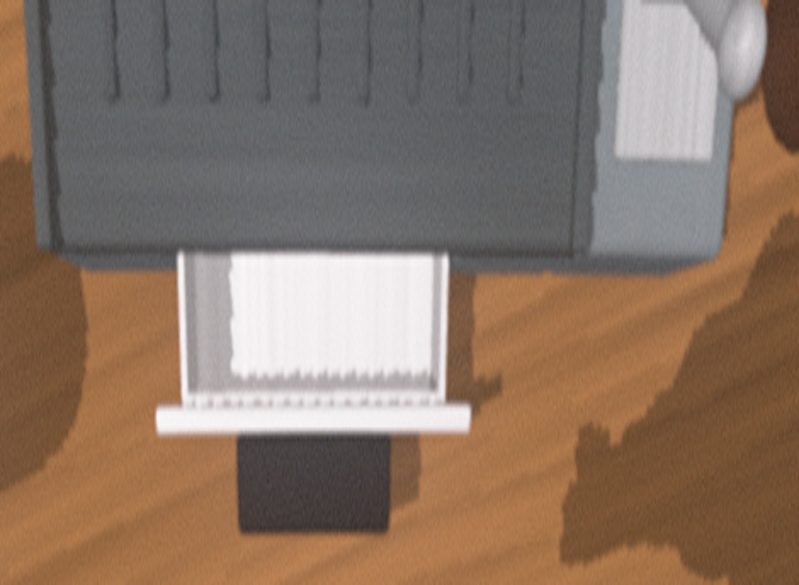

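```bash
sed -i 's/^s=get_state/G=G+g@np.array([-3,2.5,0]);s=get_state/' where.py
python3 -m jog '[{"grip":1,"x":-5,"y":0,"z":30,"rx":0,"ry":0,"rz":0},{"grip":1,"x":0,"y":0,"z":35,"rx":0,"ry":0,"rz":0},{"grip":1,"x":0,"y":0,"z":35,"rx":0,"ry":0,"rz":0},{"grip":1,"x":0,"y":0,"z":35,"rx":0,"ry":0,"rz":0},{"grip":1,"x":0,"y":0,"z":35,"rx":0,"ry":0,"rz":0},{"grip":1,"x":0,"y":0,"z":30,"rx":0,"ry":0,"rz":0},{"grip":1,"x":0,"y":0,"z":17,"rx":0,"ry":0,"rz":0},{"grip":1,"x":0,"y":0,"z":0,"rx":0,"ry":0,"rz":0}]'
python3 where.py; python3 snap.py wrist3 scene3
```

```text
time: 3.0
eef_pos: [0.4606, 0.0092, 0.1834]
tcp_rot: [-0.623, 0.782, 0.003, -0.003]
contact_force: [-1.0, -0.2, -0.2]
opening: -0.003
t 3.0 tcp world [460.6   9.2 183.4] grill [-109.4   -3.6  183.4] tip grill [-111.1   -3.7   10.4] force grill [-1.  -0.4 -0.2] open -0.0032675476714457167
tool axes in grill (cols)
 [[-0. -1. -0.]
 [-1.  0. -0.]
 [ 0.  0. -1.]] [-0.2  0.1  2.2 -0.   0.8  1.6]
```

View pics/wrist3.png

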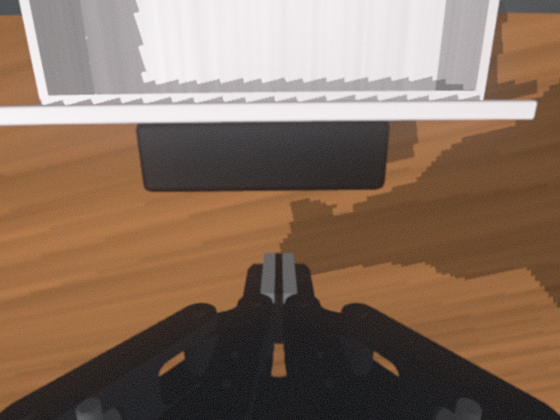

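View pics/scene3.png

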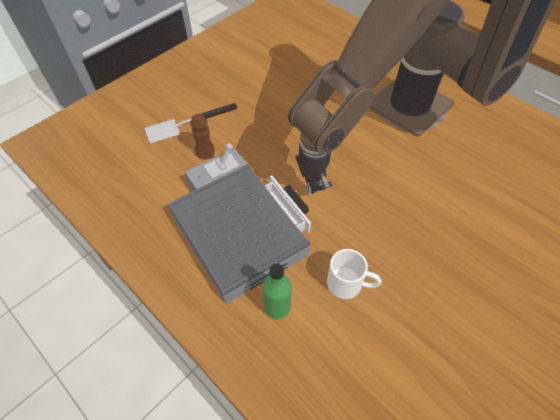

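Wrist view: the handle spans columns 140–387 (centre 263) with the fingertips at column 278, so I'm about 5 mm too far right and a bit low. I'll correct both while approaching.

```bash
python3 -m jog '[{"grip":1,"x":-4,"y":-4,"z":-5,"rx":0,"ry":0,"rz":0},{"grip":1,"x":0,"y":-8,"z":0,"rx":0,"ry":0,"rz":0},{"grip":1,"x":0,"y":-8,"z":0,"rx":0,"ry":0,"rz":0},{"grip":1,"x":0,"y":-4,"z":0,"rx":0,"ry":0,"rz":0},{"grip":1,"x":0,"y":-3,"z":0,"rx":0,"ry":0,"rz":0},{"grip":1,"x":0,"y":0,"z":0,"rx":0,"ry":0,"rz":0}]'
python3 where.py; python3 snap.py wrist4
python3 -m jog '[{"grip":1,"x":0,"y":-3,"z":0,"rx":0,"ry":0,"rz":0},{"grip":1,"x":0,"y":-3,"z":0,"rx":0,"ry":0,"rz":0},{"grip":1,"x":0,"y":-3,"z":0,"rx":0,"ry":0,"rz":0}]'
python3 where.py; python3 snap.py wrist5
```

```text
time: 3.6
eef_pos: [0.4908, 0.0083, 0.1933]
tcp_rot: [-0.624, 0.781, -0.001, 0.0]
contact_force: [0.6, -0.1, -0.8]
opening: 0.001
t 3.6 tcp world [490.8   8.3 193.3] grill [-79.8   2.2 193.3] tip grill [-79.5   2.2  20.3] force grill [ 0.6  0.1 -0.8] open 0.0010918671679731068
tool axes in grill (cols)
 [[-0. -1.  0.]
 [-1.  0.  0.]
 [-0. -0. -1.]] [-0.2  0.2  2.1 -0.   0.8  1.6]
time: 3.9
eef_pos: [0.4981, 0.0067, 0.1923]
tcp_rot: [-0.624, 0.781, 0.001, -0.001]
contact_force: [-3.7, 1.0, 3.3]
opening: -0.005
t 3.9 tcp world [498.1   6.7 192.3] grill [-72.3   2.2 192.3] tip grill [-73.    2.2  19.4] force grill [-3.8  0.2  3.3] open -0.004725925334833478
tool axes in grill (cols)
 [[-0. -1. -0.]
 [-1.  0. -0.]
 [ 0.  0. -1.]] [-0.2  0.2  2.1  0.   0.8  1.6]
```

View pics/wrist5.png

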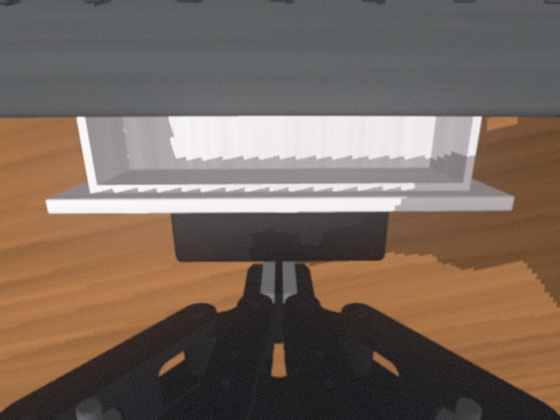

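In contact: the handle spans columns 175–386, centred on the fingers at 279, with about 4 N back. Pushing on.

```bash
python3 -m jog '[{"grip":1,"x":0,"y":-3,"z":1,"rx":0,"ry":0,"rz":0},{"grip":1,"x":0,"y":-3,"z":1,"rx":0,"ry":0,"rz":0},{"grip":1,"x":0,"y":-3,"z":1,"rx":0,"ry":0,"rz":0},{"grip":1,"x":0,"y":-3,"z":0,"rx":0,"ry":0,"rz":0}]'; python3 where.py|head -1
python3 -m jog '[{"grip":1,"x":0,"y":-3,"z":0,"rx":0,"ry":0,"rz":0},{"grip":1,"x":0,"y":-3,"z":0,"rx":0,"ry":0,"rz":0},{"grip":1,"x":0,"y":-3,"z":0,"rx":0,"ry":0,"rz":0}]'; python3 where.py|head -1;python3 snap.py wrist6
```

```text
time: 4.28
eef_pos: [0.5104, 0.0038, 0.1894]
tcp_rot: [-0.624, 0.781, 0.0, -0.0]
contact_force: [-2.3, 0.9, -0.3]
opening: 0.001
t 4.2833 tcp world [510.4   3.8 189.4] grill [-59.6   2.1 189.4] tip grill [-59.8   2.1  16.4] force grill [-2.5  0.4 -0.3] open 0.0011051296981585456
time: 4.53
eef_pos: [0.5195, 0.0017, 0.1896]
tcp_rot: [-0.624, 0.781, -0.0, 0.0]
contact_force: [-1.2, 1.3, -0.0]
opening: 0.002
t 4.5333 tcp world [519.5   1.7 189.6] grill [-50.3   2.1 189.6] tip grill [-50.2   2.1  16.6] force grill [-1.4  1.  -0. ] open 0.0023134535705263562
```

View pics/wrist6.png

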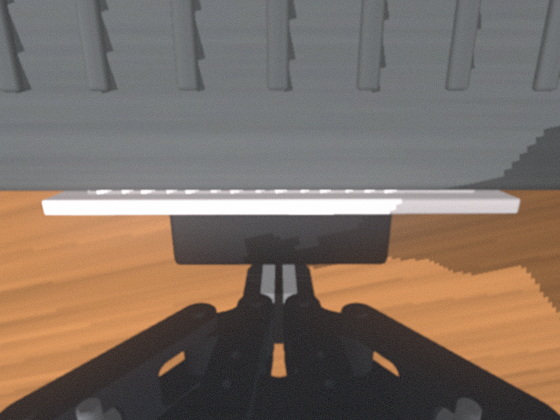

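The panel (rows 193–213) is nearly under the plate edge at row 190, with a few mm left to go. I'll push in small steps until the force rises.

```bash
for i in 1 2 3; do :; done
python3 -m jog '[{"grip":1,"x":0,"y":-2,"z":0,"rx":0,"ry":0,"rz":0},{"grip":1,"x":0,"y":-2,"z":0,"rx":0,"ry":0,"rz":0}]' >/dev/null; python3 where.py|head -1
python3 -m jog '[{"grip":1,"x":0,"y":-2,"z":0,"rx":0,"ry":0,"rz":0},{"grip":1,"x":0,"y":0,"z":0,"rx":0,"ry":0,"rz":0}]' >/dev/null; python3 where.py|head -1
python3 -m jog '[{"grip":1,"x":0,"y":-1,"z":0,"rx":0,"ry":0,"rz":0},{"grip":1,"x":0,"y":0,"z":0,"rx":0,"ry":0,"rz":0}]' >/dev/null; python3 where.py|head -1
```

```text
t 4.75 tcp world [523.    1.  189.8] grill [-46.7   2.2 189.8] tip grill [-46.9   2.2  16.8] force grill [-2.7 -0.3  1.1] open 0.0010243600879761186
t 4.9167 tcp world [525.4   0.4 189.9] grill [-44.3   2.1 189.9] tip grill [-44.    2.1  16.9] force grill [-0.2  0.9 -0.1] open -0.003929095488610763
t 5.0833 tcp world [526.    0.3 189.8] grill [-43.7   2.1 189.8] tip grill [-43.7   2.1  16.8] force grill [-2.3  0.8  1.7] open -0.0006504998451810238
```

```bash

python3 -m jog '[{"grip":1,"x":0,"y":-1,"z":0,"rx":0,"ry":0,"rz":0},{"grip":1,"x":0,"y":0,"z":0,"rx":0,"ry":0,"rz":0}]' >/dev/null; python3 where.py|head -1
python3 -m jog '[{"grip":1,"x":0,"y":-1,"z":0,"rx":0,"ry":0,"rz":0},{"grip":1,"x":0,"y":0,"z":0,"rx":0,"ry":0,"rz":0}]' >/dev/null; python3 where.py|head -1
python3 -m jog '[{"grip":1,"x":0,"y":-1,"z":0,"rx":0,"ry":0,"rz":0},{"grip":1,"x":0,"y":0,"z":0,"rx":0,"ry":0,"rz":0}]' >/dev/null; python3 where.py|head -1
python3 snap.py wrist7
```

```text
t 5.25 tcp world [526.7   0.1 189.7] grill [-42.9   2.1 189.7] tip grill [-43.2   2.1  16.7] force grill [-4.4 -0.3  3.5] open 0.001578596761996029
t 5.4167 tcp world [527.2   0.1 189.6] grill [-42.5   2.2 189.6] tip grill [-43.2   2.2  16.6] force grill [-7.8  0.1  5.9] open 0.0021507180148849017
t 5.5833 tcp world [527.6   0.  189.4] grill [-42.    2.2 189.4] tip grill [-43.2   2.2  16.4] force grill [-9.8 -0.6  7.4] open -0.001893499908194202
```

View pics/wrist7.png

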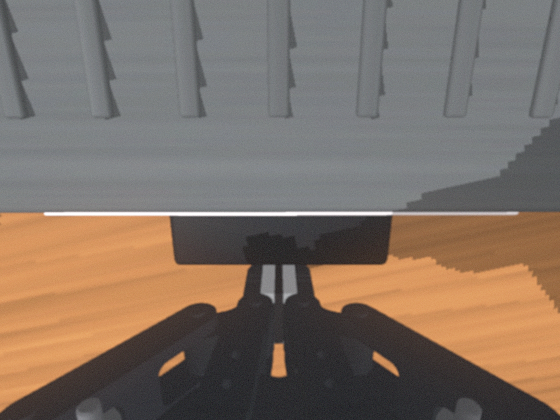

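```bash

python3 -m jog '[{"grip":1,"x":0,"y":-2,"z":-1,"rx":0,"ry":0,"rz":0},{"grip":1,"x":0,"y":0,"z":0,"rx":0,"ry":0,"rz":0}]' >/dev/null; python3 where.py|head -1
python3 -m jog '[{"grip":1,"x":0,"y":-2,"z":-1,"rx":0,"ry":0,"rz":0},{"grip":1,"x":0,"y":0,"z":0,"rx":0,"ry":0,"rz":0}]' >/dev/null; python3 where.py|head -1
python3 -m jog '[{"grip":1,"x":0,"y":-1,"z":0,"rx":0,"ry":0,"rz":0},{"grip":1,"x":0,"y":0,"z":0,"rx":0,"ry":0,"rz":0}]' >/dev/null; python3 where.py|head -1

```

```text
t 5.8 tcp world [528.5  -0.1 189.5] grill [-41.1   2.2 189.5] tip grill [-43.2   2.2  16.5] force grill [-13.2   0.5   7.8] open -0.002090170711284832
t 5.9667 tcp world [529.3  -0.3 189.5] grill [-40.3   2.3 189.5] tip grill [-43.3   2.2  16.5] force grill [-15.1  -0.2   8.2] open -0.0005127902249594961
t 6.1333 tcp world [529.8  -0.4 189.5] grill [-39.8   2.3 189.5] tip grill [-43.3   2.2  16.5] force grill [-18.5  -0.4  10.6] open -0.0016855931550619656
```

It's at a hard stop: 18.5 N with no further tip travel. I'll back off, rise and check.

```bash

python3 -m jog '[{"grip":1,"x":0,"y":8,"z":0,"rx":0,"ry":0,"rz":0},{"grip":1,"x":0,"y":25,"z":0,"rx":0,"ry":0,"rz":0},{"grip":1,"x":0,"y":30,"z":0,"rx":0,"ry":0,"rz":0},{"grip":1,"x":0,"y":0,"z":-35,"rx":0,"ry":0,"rz":0},{"grip":1,"x":0,"y":0,"z":-38,"rx":0,"ry":0,"rz":0},{"grip":1,"x":0,"y":0,"z":-35,"rx":0,"ry":0,"rz":0},{"grip":1,"x":0,"y":0,"z":-35,"rx":0,"ry":0,"rz":0},{"grip":1,"x":0,"y":0,"z":0,"rx":0,"ry":0,"rz":0}]' >/dev/null; python3 where.py|head -1
python3 snap.py wrist8 scene8
```

```text
t 6.8 tcp world [475.   12.  343.7] grill [-96.    2.3 343.7] tip grill [-92.6   2.4 170.7] force grill [1.6 0.8 1. ] open 0.0025572314123149227
```

View pics/wrist8.png

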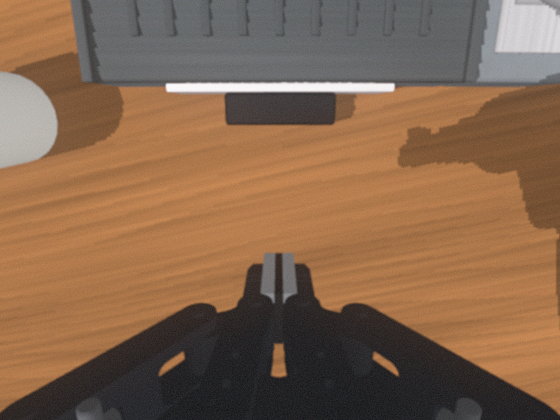

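```bash
python3 - <<'E'
import cv2
a=cv2.imread("pics/scene8.png")[130:305,160:340]; cv2.imwrite("pics/scene8z.png",cv2.resize(a,None,fx=3.4,fy=3.4,interpolation=cv2.INTER_CUBIC))
E
```

```text
(no output)
```

View pics/scene8z.png

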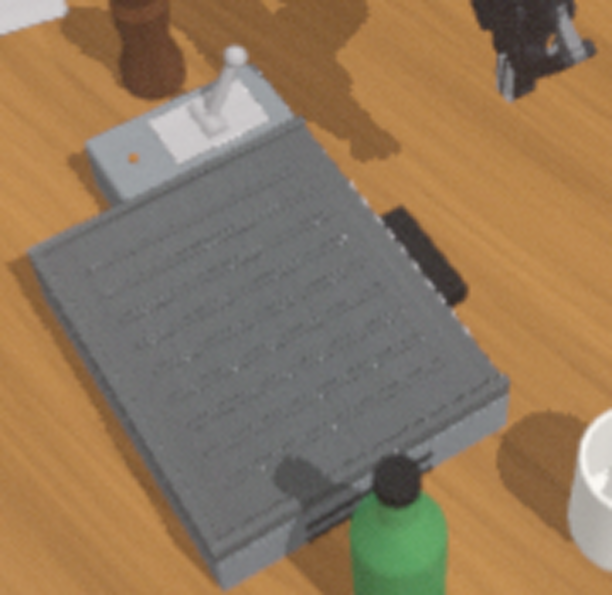

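The panel sits flush and level along the housing front (wrist rows 84–92, columns 167–394). In the scene view only the handle shows, and the lever is still off. Next I move in front of the lever.

```bash

python3 -m jog '[{"grip":1,"x":36,"y":0,"z":0,"rx":0,"ry":0,"rz":0},{"grip":1,"x":36,"y":0,"z":0,"rx":0,"ry":0,"rz":0},{"grip":1,"x":36,"y":0,"z":0,"rx":0,"ry":0,"rz":0},{"grip":1,"x":36,"y":0,"z":0,"rx":0,"ry":0,"rz":0},{"grip":1,"x":36,"y":0,"z":0,"rx":0,"ry":0,"rz":0},{"grip":1,"x":0,"y":0,"z":35,"rx":0,"ry":0,"rz":0},{"grip":1,"x":0,"y":0,"z":35,"rx":0,"ry":0,"rz":0},{"grip":1,"x":0,"y":0,"z":0,"rx":0,"ry":0,"rz":0}]' >/dev/null; python3 where.py|head -1
python3 -m jog '[{"grip":1,"x":0,"y":-25,"z":0,"rx":0,"ry":0,"rz":0},{"grip":1,"x":0,"y":-30,"z":0,"rx":0,"ry":0,"rz":0},{"grip":1,"x":0,"y":-20,"z":0,"rx":0,"ry":0,"rz":0},{"grip":1,"x":0,"y":0,"z":0,"rx":0,"ry":0,"rz":0}]' >/dev/null; python3 where.py|head -1
python3 snap.py wrist9
```

```text
t 7.5667 tcp world [ 429.2 -162.2  256.7] grill [-102.3 -177.6  256.7] tip grill [-104.8 -176.7   83.7] force grill [-1.4  0.8 -1.2] open -0.000757708679826395
t 7.9 tcp world [ 508.6 -180.3  265.9] grill [ -20.8 -177.9  265.9] tip grill [ -20.2 -178.    92.9] force grill [-0.  -0.2  0.1] open 0.0009692262933560324
```

View pics/wrist9.png

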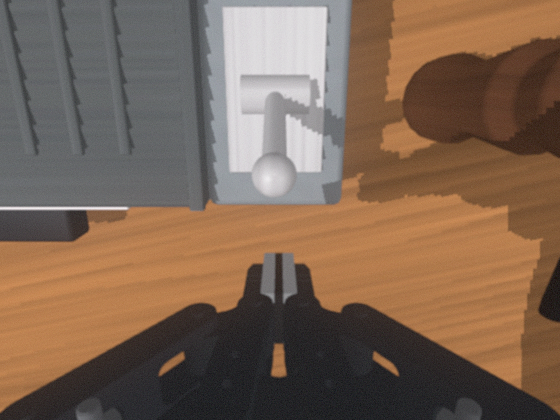

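The ball at (274,175) is in line with the fingertips (column 279). Advancing.

```bash

python3 -m jog '[{"grip":1,"x":0,"y":-12,"z":-4,"rx":0,"ry":0,"rz":0},{"grip":1,"x":0,"y":-10,"z":0,"rx":0,"ry":0,"rz":0},{"grip":1,"x":0,"y":-8,"z":0,"rx":0,"ry":0,"rz":0},{"grip":1,"x":0,"y":-4,"z":0,"rx":0,"ry":0,"rz":0}]' >/dev/null; python3 where.py|head -1
python3 -m jog '[{"grip":1,"x":0,"y":-4,"z":0,"rx":0,"ry":0,"rz":0},{"grip":1,"x":0,"y":-4,"z":0,"rx":0,"ry":0,"rz":0},{"grip":1,"x":0,"y":-4,"z":0,"rx":0,"ry":0,"rz":0}]' >/dev/null; python3 where.py|head -1
python3 snap.py wrist10
python3 -m jog '[{"grip":1,"x":0,"y":-4,"z":0,"rx":0,"ry":0,"rz":0},{"grip":1,"x":0,"y":-4,"z":0,"rx":0,"ry":0,"rz":0},{"grip":1,"x":0,"y":-4,"z":0,"rx":0,"ry":0,"rz":0}]' >/dev/null; python3 where.py|head -1
```

```text
t 8.2833 tcp world [ 539.3 -187.2  269. ] grill [  10.6 -177.8  269. ] tip grill [  10.7 -177.8   96. ] force grill [-0.6 -0.5  0.2] open -0.0007555780134731571
t 8.5333 tcp world [ 550.2 -189.6  268.6] grill [  21.7 -177.8  268.6] tip grill [  21.3 -177.7   95.6] force grill [-3.2  0.8  2. ] open -0.0031739340101359995
t 8.8333 tcp world [ 562.6 -192.6  268.7] grill [  34.5 -178.   268.7] tip grill [  34.7 -178.    95.7] force grill [-1.3  0.4  1.8] open -0.0021120928535891576
```

View pics/wrist10.png

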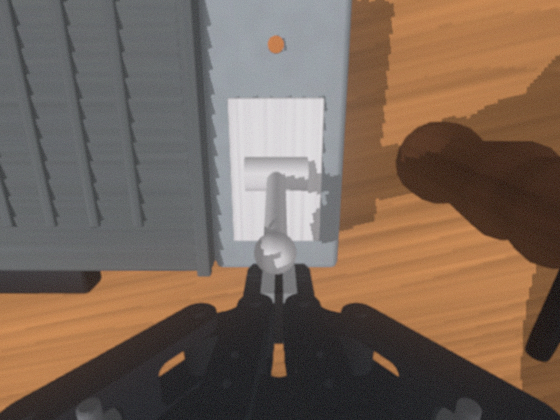

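The fingertips are behind the ball at (276,252) and pushing it. Continuing past centre.

```bash

python3 -m jog '[{"grip":1,"x":0,"y":-4,"z":0,"rx":0,"ry":0,"rz":0},{"grip":1,"x":0,"y":-4,"z":0,"rx":0,"ry":0,"rz":0},{"grip":1,"x":0,"y":-4,"z":0,"rx":0,"ry":0,"rz":0}]' >/dev/null; python3 where.py|head -1
python3 -m jog '[{"grip":1,"x":0,"y":-4,"z":0,"rx":0,"ry":0,"rz":0},{"grip":1,"x":0,"y":-4,"z":0,"rx":0,"ry":0,"rz":0},{"grip":1,"x":0,"y":0,"z":0,"rx":0,"ry":0,"rz":0}]' >/dev/null; python3 where.py|head -1
python3 snap.py wrist11
```

```text
t 9.0833 tcp world [ 574.5 -195.4  268.7] grill [  46.7 -178.   268.7] tip grill [  46.9 -178.1   95.7] force grill [-0.  -0.1  0.1] open 0.00022603380669459735
t 9.3333 tcp world [ 582.4 -197.2  268.8] grill [  54.9 -178.1  268.8] tip grill [  55.  -178.1   95.8] force grill [ 1.  -0.3 -1.1] open -0.0011855128513402879
```

View pics/wrist11.png

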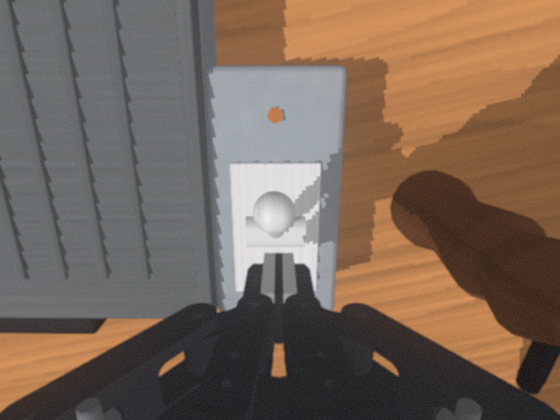

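The ball has left the fingers and now sits past the barrel at (274,213). I'll retreat straight back, rise, and check everything.

```bash

python3 -m jog '[{"grip":1,"x":0,"y":25,"z":0,"rx":0,"ry":0,"rz":0},{"grip":1,"x":0,"y":35,"z":0,"rx":0,"ry":0,"rz":0},{"grip":1,"x":0,"y":35,"z":0,"rx":0,"ry":0,"rz":0},{"grip":1,"x":0,"y":35,"z":-20,"rx":0,"ry":0,"rz":0},{"grip":1,"x":0,"y":0,"z":-35,"rx":0,"ry":0,"rz":0},{"grip":1,"x":-20,"y":0,"z":-35,"rx":0,"ry":0,"rz":0},{"grip":1,"x":-35,"y":0,"z":-20,"rx":0,"ry":0,"rz":0},{"grip":1,"x":0,"y":0,"z":0,"rx":0,"ry":0,"rz":0}]' >/dev/null; python3 -m jog '[{"grip":1,"x":0,"y":0,"z":0,"rx":0,"ry":0,"rz":0},{"grip":1,"x":0,"y":0,"z":0,"rx":0,"ry":0,"rz":0}]' >/dev/null; python3 where.py|head -1
python3 snap.py wrist12 scene12 top12
python3 - <<'E'
import cv2,numpy as np
for n,(a,b,c,d) in {"top":(130,310,160,470),"scene":(90,330,130,390)}.items():
    p=cv2.imread(f"pics/{n}0.png");q=cv2.imread(f"pics/{n}12.png")
    cv2.imwrite(f"pics/{n}12z.png",cv2.resize(q[a:b,c:d],None,fx=2.4,fy=2.4,interpolation=cv2.INTER_CUBIC))
    # bystander displacement by colour masks
    for nm,lo,hi,roi in [("oil",(35,80,30),(85,255,255),None)]:
        for im in(p,q):
            m=cv2.inRange(cv2.cvtColor(im,cv2.COLOR_BGR2HSV),lo,hi);M=cv2.moments(m,True);print(n,nm,round(M["m10"]/M["m00"],2),round(M["m01"]/M["m00"],2))
P={"top":{"mug":(165,195,55,50),"mill":(375,222,35,30),"spat":(405,200,60,110)},"scene":{"mug":(318,245,70,58),"mill":(188,108,32,55),"spat":(140,98,100,46)}}
for n in P:
    p=cv2.imread(f"pics/{n}0.png",0);q=cv2.imread(f"pics/{n}12.png",0)
    for k,(x,y,w,h) in P[n].items():
        r=cv2.matchTemplate(q[y-8:y+h+8,x-8:x+w+8],p[y:y+h,x:x+w],cv2.TM_CCOEFF_NORMED);_,v,_,l=cv2.minMaxLoc(r);print(n,k,"shift px",l[0]-8,l[1]-8,round(v,2))
E
```

```text
t 10.2167 tcp world [ 466.8 -114.4  378. ] grill [ -76.2 -122.8  378. ] tip grill [ -76.4 -122.8  205. ] force grill [-0.1 -0.3  0.5] open 0.0016474149895661404
top oil 220.7 166.94
top oil 220.97 166.01
scene oil 276.91 296.42
scene oil 276.9 296.47
top mug shift px 0 0 1.0
top mill shift px 0 0 0.97
top spat shift px 0 0 0.86
scene mug shift px 0 0 1.0
scene mill shift px 0 0 0.76
scene spat shift px 0 0 0.9
```

View pics/wrist12.png

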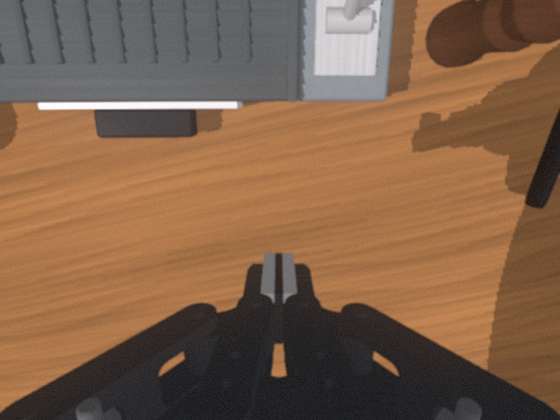

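View pics/scene12z.png

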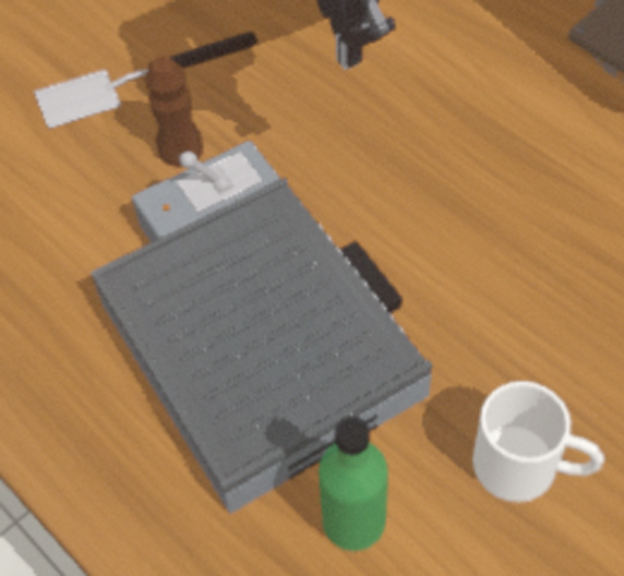

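View pics/top12z.png

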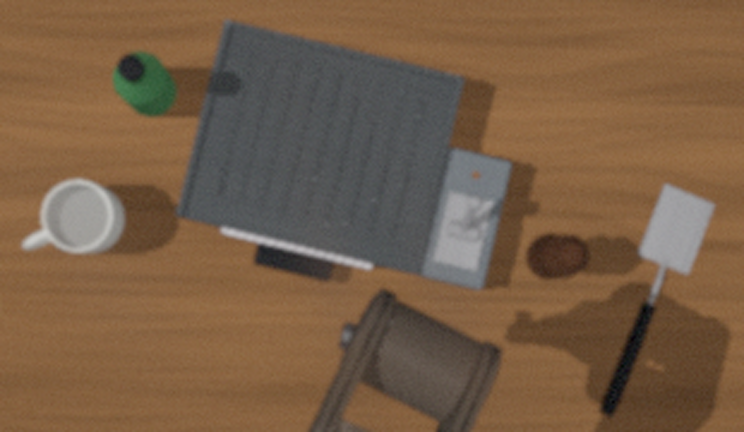

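The lever is leaning away (ball at scene zoom (188,159)), the tray panel is flush against the housing, and the bystanders haven't moved. One numeric check on the tray before handing in.

```bash
python3 - <<'E'
from h import *
from scipy.spatial.transform import Rotation as Ro
np.set_printoptions(precision=1,suppress=True)
g=Ro.from_euler('z',-.222).as_matrix();G=np.array([570.5,-14.5,0])+g@np.array([-3,2.5,0])
f=lambda X:g.T@(X*1000-G)
A=load("wrist8");B=load("wrist12")
for n,a,b in [("panelL front top",(167,92),(38,109)),("panelR",(394,92),(238,108))]:
    print(n,f(plane(A,a,.042)),f(plane(B,b,.042)))
X,r=tri([(load("top12"),(160+466/2.4+2,130+210/2.4)),(load("scene12"),(130+188/2.4,90+159/2.4))]);
S=load("scene12");print("ball ray at z=.111",f(plane(S,(130+188/2.4,90+159/2.4),.111)))
E
python3 -c "
from plant import sign_off
print(sign_off())"
```

```text
panelL front top [-6.1 88.1 42. ] [-5.5 89.1 42. ]
panelR [ -6.2 -87.8  42. ] [ -5.4 -88.1  42. ]
ball ray at z=.111 [  88.  -175.9  111. ]
the job is handed in; nothing more can be done
None
```

The tray is home and the lever is over in the on position. I handed the job in at about 10.2 s of the 42 s allowed, with the arm clear of everything.

- **Tray:** I pushed it in along the worktop at the middle of the handle with the closed fingertips. It met a hard stop: about 18 N with no further fingertip travel. In two later wrist views the panel's front face was 5.4–6.2 mm in front of the housing at both ends. A home tray with its 6 mm panel should read 6 mm, so it is square and home to within about 1 mm.
- **Switch:** Only after the tray was home, I pushed the ball past its centre at about 3 N. It snapped over and left the fingers. Afterwards the scene camera put the ball at x ≈ 88 mm in the grill's frame, against about 90 mm expected for on.
- **Bystanders:** The mug, mill and spatula showed no shift in the before-and-after pictures. The match was weaker for the mill in the scene view (0.76) and the spatula in the top view (0.86), with the robot's shadow lying across that side. The oil bottle matched in the scene view, but its colour patch in the top view differed by 0.9 pixel. I put that down to lighting, as the arm never went near it.
- **Disagreements:** My first estimate from the fixed cameras put the grill's origin about 3–4 mm off from the wrist-camera measurement. I used the wrist values from then on. My first jog calls were refused because rows need every key; nothing moved during those.

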